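# Slide the comb carrier under the height gauge and start the reading

## Robot

A 6-joint arm with a two-finger parallel gripper is mounted at the origin on the work surface. World frame = base frame: x ahead of the robot, y to its left, z up, the work surface at z = 0. Lengths are in mm, angles in rad, forces in N, time in s.
With the tool pointing down it reaches from about 225 to 725 mm from the base axis. Payload 3.1 kg.
Tool frame: the origin (TCP) lies at the very end of the fingers, on their centre line; the grasp point (between the pads) lies 19 mm behind it; z points along the fingers, y is the direction in which the jaws open and shut (so a half turn about z gives the same grasp; the last joint's range is limited). The gripper opens to 85 mm and grips with 20 to 120 N. Pads are 22 mm wide; open, the fingers measure 114 mm over their backs; the gripper's body (76 mm by 85 mm) begins 54 mm behind the grasp point. The pads swing forward as they close: fully open they stand 13 mm farther back than shut.
Start: joints at [-1.378, 0.048, 0.099, 1.622, 0, 1.443], TCP at [165.531, -498.214, 231.312] pointing down, gripper open.
Joint ranges: [-2.91, 2.91], [-0.99, 1.94], [-1.21, 1.42], [-2.12, 2.29], [-1.49, 1.47], [-3.14, 3.14]. Speed limits (rad/s): [2.79, 2.79, 3.14, 3.14, 3.14, 3.14].

## Interface

Orientations are given as a rotation vector (axis times angle).
In Python, from cell import * gives the robot as it stands. The module is installed in compiled form; this text tells all that it offers.
- The arm moves only by the tool step_arm, never from a script. Its argument "commands" is text: rows parted by semicolons, each of 7 numbers parted by spaces: the shift along the world's x, y, z normalised to -1 to 1, where 1 is 3 cm, then the turn, a rotation vector about the world's x, y, z normalised to -1 to 1, where 1 is 4 degrees, then the gripper's target within -1 to 1 (fully open at 1, half-way at 0, shut at -1). In form: dx dy dz rx ry rz gripper; .... A call has 1 to 20 rows; each row shifts and turns the commanded pose from where the row before left it; what a row does not reach is not made up. A row lasts 1/12 s, in which the tool goes at most 41.7 mm and 7.16 degrees, less where a joint would pass 70% of its speed; a pose out of reach is approached as far as the arm can. A call with a number of a shift or a turn outside -1 to 1 is refused whole. A call with a gripper value outside its range is refused whole. The fingers move at their own pace and stop on an object; the grip force is fixed at half the most. Time passes only in rows, so rows that do not move let the fingers close. It gives the time, the measured TCP pose, the force and the opening at its end, in the units of the state.
- observe(): the state, without advancing time (a new reading comes with each control period).
- camera(name): name is "scene" or "top"; returns a dict with "pixels" (420x560x3 uint8, blue, green, red), "range_z" (420x560 float32, mm along the optical axis (not along the pixel's ray), 0 where there is no reading), "mtx" (3x3 intrinsics, pixels), "D" ([k1, k2, p1, p2, k3] as OpenCV has them; the pictures are not rectified), "position" and "orientation" of the camera in the world. Camera axes: x right, y up, looking along -z (the intrinsics and any distortion apply to the point x, -y, -z); pixel columns grow to the right and rows downward; lengths in mm; the calibration is good to about 2 mm. A picture is of the moment at which its call begins.
- close_job(): hands the job in, once; it reports no verdict.
Trained networks look in a picture, given as the dict that the camera call returned (one of the last four; its "shot" number tells which), for a name from the list of things; names that differ only in an ending like _2 or _b are one class to them, and where a whole thing is asked for, a point or a joint stands for the part that bears it (a point fixed in the world has none). Each returns a list of dicts, best first, with "p" (0 to 1); they miss things now and then, are a little off and sometimes report something else, mostly with a low value. They report only what shows in the picture. A call takes as long as a camera call. They do not tell look-alikes from the thing itself.
- look_for(label, picture): "at" ([x, y, z] in mm, in the coordinates of the camera as it stood for that picture, good to about 4 mm: the middle of the surface that is visible of it).
- outline_of(label, picture): "mask" (420x560 bool, what is visible of it).
The state is a dict: "t": time; "qpos": joint angles; "dq": joint speeds; "joint_torque": joint torques, N m; "position": TCP position; "tool_rot": TCP orientation; "force": force on the tool from outside, world axes, zero at the start; "moment": the same for the moment, N m; "width": opening from 0.0 (shut) to 1.0 (fully open).
Only numpy, scipy, OpenCV 4.12 (cv2) and the standard library are available. Lean on these libraries where they do the work, as an engineer would, in place of code of your own. Each camera call takes 0.05 s, during which the arm holds its last target.

## Task

Push the orange carrier flat along the mat, under the low white gauge bridge, until its leading end is fully home and square against the aluminium stop bar behind the bridge, centred between the bridge's legs. When the carrier is home, press the green button right down and let it go. Only push with the fingers: do not pick up or tip the carrier, do not press the red button, and leave everything else where it is.

Things in the scene. Friction and masses are not known exactly. Their poses are not given: they have to be found in the camera images.
- gauge: Fixed height gauge on the blue mat: white bridge with a black sensor head, stop bar behind it. Origin on the mat (3 mm above the work surface) midway between the legs, under the beam's middle. +y is the lane direction in which the carrier is pushed, x runs across. Opening 120 mm wide (x -60 to +60 mm); legs reach out to x +-78 mm.
- beam_mid (a point): Middle of the underside of the gauge's beam, 21 mm above the mat. The beam is 40 mm deep along the lane (gauge y -20 to +20 mm) and 156 mm across, its top 47 mm above the mat; the black head on it reaches 87 mm, its knob 99 mm.
- stop_face (a point): Middle of the face of the gauge's aluminium stop bar, 10 mm above the mat, at gauge y = +45 mm: where the carrier's leading end has to come. The bar lies across the lane, 16 mm high and 16 mm thick; low rails 12 mm high join it to the legs.
- carrier: Loose orange plate with a steel comb fixed in its top: 96 mm wide (x), 140 mm long (y), rim 17 mm above the mat, about 0.33 kg. Origin on the mat under its middle; +y points to the leading end. It starts before the bridge, up to 35 mm off the lane's middle line and 0.3 rad askew. It slides with friction and stops when no longer pushed.
- carrier_front (a point): Middle of the carrier's leading end face (the one that goes under the bridge first), 10 mm above the mat. The carrier's outer faces run from 4 to 17 mm above the mat all round.
- carrier_tail (a point): Middle of the carrier's tail end face, 10 mm above the mat. The carrier stands on two runners only 60 mm long in the middle of its length, at its x -30 and +30 mm: pressed from above near an end, it tips.
- start_top (a point): Centre of the top of the green push button, 32 mm across, when up 52 mm above the mat; it stands on a fixed grey box 70 x 70 x 30 mm. The green and the red box may be in either place.
- start (a joint): Green button's travel, m: 0 up, 0.006 fully down (about 5 N); springs back.
- abort_top (a point): Centre of the top of the red push button on the other grey box, of the same size. Not to be pressed.
- abort (a joint): Red button's travel, m: 0 up, 0.006 fully down.
- drive: Loose bystander: black and silver disk drive, 102 x 147 x 24 mm, origin under its middle.
- platter: Loose bystander: silver ring-shaped disc, 95 mm across, 4 mm thick, origin under its middle.
- comb: Loose bystander: flat steel comb, about 60 x 100 x 4 mm, origin under its middle.
- bracket: Loose bystander: flat dark bracket, about 75 x 90 x 4 mm, origin under its main plate.
- driver: Loose bystander: screwdriver lying down, 150 mm long, origin under its middle.
- jar: Loose bystander: small jar, 44 mm across, 50 mm high, origin under its middle.
Things that resemble listed ones, but are neither listed nor needed, are in the scene too. There is more than one size of the carrier; the one meant has the size given above.

How it is judged:
By the outcome, as a careful person would: the job done as asked, in the order asked, and still so for the second after the job is handed in, with the robot touching nothing.
It also fails if it takes over 72 s, if anything falls off the work surface, if the arm or the gripper's body presses on something with over 40 N, if the wrist force passes 120 N, or if a joint passes its speed limit or range.

## Working session

There is one attempt and no reset: what is moved stays moved. The work goes in short steps, Python scripts to look and compute and a tool call to move; the robot and the scene stay as the last step left them, time stands still between calls to the robot, and variables do not carry over. Pictures are saved under pics/ and viewed, and the job is handed in when it is done.

Besides the shell and the picture viewer there is one more tool, called after "Emit:" as a command line: name --argument value ..., lists and objects as JSON in quotes. step_arm: Moves the arm, as the interface text tells. Scaled input: -1 to 1 covers 3 cm each way for a shift and 4 degrees each way for a turn. Its arguments: {"type":"object","properties":{"commands":{"type":"string"}},"required":["commands"]}

```bash
mkdir -p pics
cat > h.py <<'E'
from cell import *
import numpy as np, cv2
from scipy.spatial.transform import Rotation as R
def Rm(c):
    o=np.array(c["orientation"],float)
    return R.from_rotvec(o).as_matrix() if o.size==3 else o.reshape(3,3)
def cam2w(c,p): return Rm(c)@np.array(p)+np.array(c["position"])
def ray(c,u,v):
    n=cv2.undistortPoints(np.array([[[u,v]]],float),np.array(c["mtx"]),np.array(c["D"]))[0,0]
    return Rm(c)@np.array([n[0],-n[1],-1.0])
def px2w(c,u,v,z=None):
    d=ray(c,u,v);p=np.array(c["position"],float)
    if z is None: return p+d*c["range_z"][int(round(v)),int(round(u))]
    return p+d*(z-p[2])/d[2]
def w2px(c,P):
    q=Rm(c).T@(np.array(P,float)-np.array(c["position"]))
    q=np.array([q[0],-q[1],-q[2]])
    return cv2.projectPoints(q.reshape(1,1,3),np.zeros(3),np.zeros(3),np.array(c["mtx"]),np.array(c["D"]))[0].ravel()
E
python3 - <<'E'
from h import *
for n in("top","scene"):
    c=camera(n); cv2.imwrite(f"pics/{n}0.png",c["pixels"]); print(n,c["position"],c["orientation"],c["mtx"],c["D"])
    for l in["gauge","carrier","carrier_front","carrier_tail","start_top","abort_top","beam_mid","stop_face"]:
        print(l,[(round(r["p"],2),cam2w(c,r["at"]).round(0)) for r in look_for(l,c)])
print(observe())
E
```

```text
top [ 437.09747957    1.42541568 1352.67092887] [ 0.07204059 -0.07180858 -1.54924443] [[532.82404318   0.         276.18524668]
 [  0.         532.82404318 214.03205394]
 [  0.           0.           1.        ]] [-0.19163072  0.          0.          0.          0.        ]
gauge [(0.86, array([487.,  25.,  50.])), (0.56, array([341., 169.,  30.]))]
carrier [(0.95, array([ 472., -162.,   14.])), (0.74, array([ 645., -180.,   17.]))]
carrier_front [(0.78, array([ 475., -160.,   16.]))]
carrier_tail [(0.79, array([ 476., -159.,   18.])), (0.72, array([ 700., -348.,    7.])), (0.55, array([ 648., -185.,   14.]))]
start_top [(0.43, array([477., 252.,  59.]))]
abort_top []
beam_mid [(0.76, array([494.,  26.,  50.])), (0.52, array([636., 209.,  51.]))]
stop_face [(0.95, array([488.,  28.,  52.])), (0.39, array([ 474., -160.,   18.])), (0.37, array([456., 376.,  56.])), (0.24, array([769.,  13.,   5.]))]
scene [1366.35981251 -211.88780335  924.16221482] [0.65921881 0.51114527 1.23012307] [[540.2415581    0.         263.46294965]
 [  0.         540.2415581  206.96345068]
 [  0.           0. 
[... 665 characters left out ...]
]))]
stop_face [(0.91, array([534.,  24.,  48.]))]
{'t': 0.9, 'qpos': array([-1.37782339e+00,  4.79721870e-02,  9.92648828e-02,  1.62200923e+00,
       -4.57163538e-06,  1.44301718e+00]), 'dq': array([ 0.00065316, -0.00100143,  0.00100038,  0.00019639, -0.00082928,
        0.00043352]), 'joint_torque': array([ 5.01312898e-04, -3.38639903e+01,  3.20157695e+01,  8.28822613e-04,
       -8.15152362e-05, -3.23239760e-06]), 'position': array([ 165.5217427 , -498.23804575,  231.35861812]), 'tool_rot': array([ 3.10119867e+00,  5.01666383e-01, -3.09208575e-06]), 'force': array([0.21014138, 0.65040962, 0.54492163]), 'moment': array([ 0.02993925, -0.05882104,  0.0454458 ]), 'width': 1.0039750420356235}
```

View pics/top0.png

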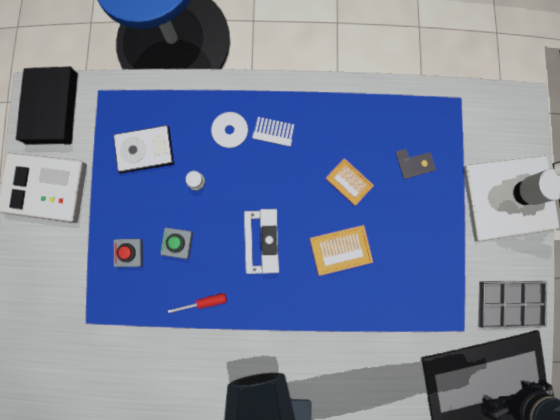

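View pics/scene0.png

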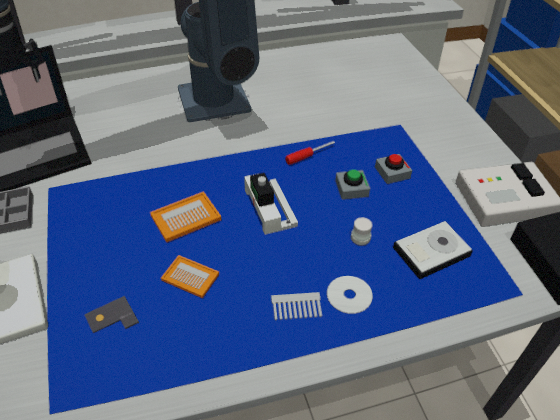

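Run:
```python
from h import *
c=camera("top")
im=c["pixels"]
np.save("top.npy",im)
crop=im[195:295,225:385]; cv2.imwrite("pics/crop1.png",cv2.resize(crop,None,fx=5,fy=5,interpolation=cv2.INTER_CUBIC))
for nm in("scene","top"):
    c=camera(nm);im=c["pixels"]
    hsv=cv2.cvtColor(im,cv2.COLOR_BGR2HSV)
    m=cv2.inRange(hsv,(8,120,100),(28,255,255))
    n,l,s,ce=cv2.connectedComponentsWithStats(m)
    for i in range(1,n):
        if s[i,4]>150:
            v,u=np.where(l==i)
            P=np.array([px2w(c,a,b,20) for a,b in zip(u,v)])[:,:2].astype(np.float32)
            r=cv2.minAreaRect(P); print(nm,s[i],r,cv2.boxPoints(r).round(0).tolist())
    for lab,lo,hi in(("white",(0,0,170),(180,40,255)),):
        m=cv2.inRange(hsv,lo,hi)
        for off in [0]:
            pass
    # heights
    for lab in("red","green"):
        m=cv2.inRange(hsv,(50,120,60),(80,255,255)) if lab=="green" else cv2.inRange(hsv,(0,180,120),(5,255,255))
        n,l,s,ce=cv2.connectedComponentsWithStats(m)
        for i in range(1,n):
            if s[i,4]>60: print(nm,lab,s[i],px2w(c,*ce[i],z=55).round(1),px2w(c,*ce[i]).round(1))
    # depth points cloud in region of gauge
    H,W=c["range_z"].shape
    uu,vv=np.meshgrid(np.arange(W),np.arange(H))
    n=cv2.undistortPoints(np.stack([uu,vv],-1).reshape(-1,1,2).astype(float),np.array(c["mtx"]),np.array(c["D"]))[:,0]
    d=np.stack([n[:,0],-n[:,1],-np.ones(len(n))],1)@Rm(c).T
    P=d*c["range_z"].reshape(-1,1)+np.array(c["position"])
    P[c["range_z"].ravel()==0]=np.nan
    np.save(nm+"_P.npy",P.reshape(H,W,3))
    s=(abs(P[:,0]-487)<120)&(abs(P[:,1]-30)<70)
    for a,b in((42,60),(14,26),(75,95),(95,120)):
        k=s&(P[:,2]>a)&(P[:,2]<b); q=P[k]
        if k.sum()>5: 
            r=cv2.minAreaRect(q[:,:2].astype(np.float32)); print(nm,(a,b),k.sum(),r,q[:,2].mean())
```

```text
scene [ 151  192   70   50 1295] ((481.02203369140625, -163.6197509765625), (105.12174224853516, 141.37481689453125), 14.836828231811523) [[412.0, -109.0], [448.0, -245.0], [550.0, -218.0], [514.0, -82.0]]
scene [161 256  58  41 836] ((656.6697998046875, -184.65985107421875), (103.52716827392578, 73.0279312133789), 48.031856536865234) [[595.0, -199.0], [649.0, -248.0], [718.0, -171.0], [664.0, -122.0]]
scene red [287 148  26  14 172] [383.7 144.6  55. ] [351.5 156.3  26.5]
scene red [389 155  13   7  72] [460.3 372.5  55. ] [458.9 373.4  53.7]
scene green [347 170  20  15 133] [493.5 249.9  55. ] [494.3 249.5  55.8]
scene (42, 60) 455 ((494.8782958984375, 16.223854064941406), (161.17808532714844, 41.09256362915039), 3.2474405765533447) 50.1884226830611
scene (14, 26) 476 ((493.9661865234375, 36.94049835205078), (162.17222595214844, 82.75790405273438), 3.3606865406036377) 18.993317731890926
scene (75, 95) 378 ((494.6465759277344, 15.881017684936523), (74.36216735839844, 37.34933853149414), 3.3042941093444824) 87.90451227773144
scene (95, 120) 55 ((487.483642578125, 15.407812118530273)
[... 524 characters left out ...]
[454.5 380.4  52.2]
top red [198 294  28  13 209] [343.  155.4  55. ] [341.4 158.   33. ]
top green [168 236  13  13 130] [481.7 252.2  55. ] [481.7 251.7  57.6]
top (42, 60) 575 ((491.1923828125, 18.341949462890625), (152.6514129638672, 40.001365661621094), 3.0758492946624756) 50.9062513655911
top (14, 26) 506 ((479.24853515625, 58.64653015136719), (173.5164031982422, 41.93431091308594), 4.016846179962158) 19.44821919152513
top (75, 95) 382 ((491.4179992675781, 17.421659469604492), (66.68653869628906, 35.655029296875), 1.251230001449585) 90.26826901339793
top (95, 120) 59 ((488.5704650878906, 19.71721649169922), (56.512943267822266, 25.97263526916504), 0.9855071902275085) 101.34612448641144
```

View pics/crop1.png

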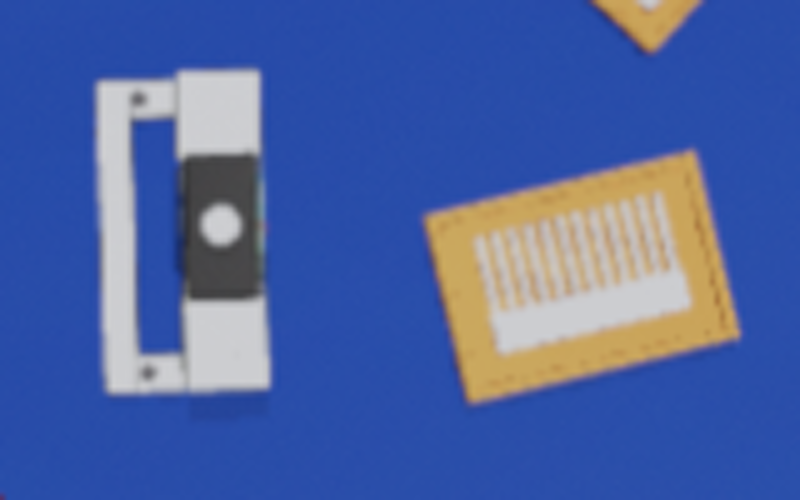

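Emit:
step_arm --commands "0.6 0.94 0 0 0 -0.32 0;0.6 0.94 0 0 0 -0.32 0;0.6 0.94 0 0 0 -0.32 0;0.6 0.94 0 0 0 -0.32 0;0.6 0.94 0 0 0 -0.32 0;0.6 0.94 0 0 0 -0.32 0;0.6 0.94 0 0 0 -0.32 0;0.6 0.94 0 0 0 -0.32 0;0.6 0.94 0 0 0 -0.32 0;0.6 0.94 0 0 0 -0.32 0;0.6 0.94 0 0 0 -0.32 0;0.6 0.94 0 0 0 -0.32 0;0 0 -1 0 0 0 0;0 0 -1 0 0 0 0;0 0 -1 0 0 0 0;0 0 -1 0 0 0 0;0 0 -1 0 0 0 0;0 0 0 0 0 0 0;0 0 0 0 0 0 0"

```text
t: 2.63
position: [379.8, -158.7, 79.8]
tool_rot: [-3.138, -0.083, 0.006]
force: [-0.2, 0.8, 0.9]
width: 0.499
```

Run:
```python
from h import *
o=observe();print(o["position"],o["width"],o["qpos"]);print(R.from_rotvec(o["tool_rot"]).as_matrix().round(3))
c=camera("scene");cv2.imwrite("pics/s1.png",cv2.resize(c["pixels"][120:300,80:340],None,fx=3,fy=3))
u=w2px(c,o["position"]);print(u,(u-[80,120])*3)
```

```text
[ 379.80700413 -158.67965406   79.79884079] 0.4994581061631195 [-5.59025214e-01 -2.27090225e-01 -4.58630983e-01  1.34407085e+00
  3.24000999e-05  2.52976911e+00]
[[ 0.999  0.053 -0.004]
 [ 0.053 -0.999  0.003]
 [-0.004 -0.003 -1.   ]]
[177.73969565 167.96259246] [293.21908696 143.88777737]
```

View pics/s1.png

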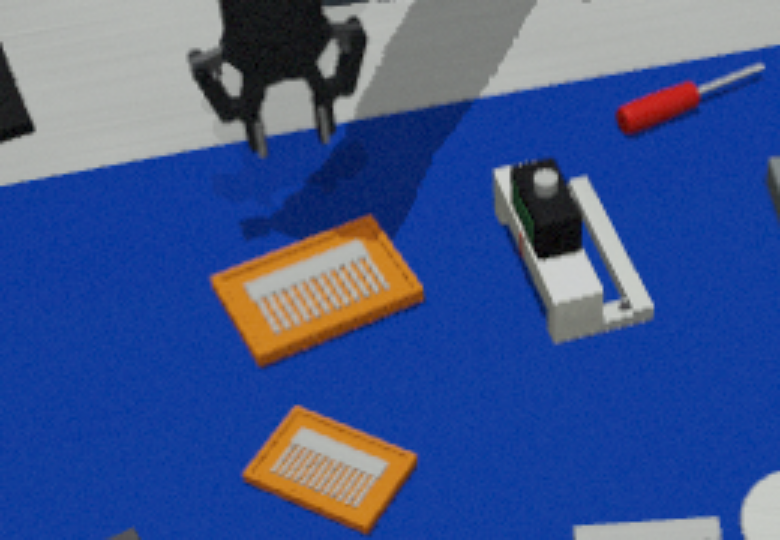

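Emit:
step_arm --commands "0 0 -0.8 0 0 0 0;0 0 -0.8 0 0 0 0;0 0 -0.8 0 0 0 0;0 0 0 0 0 0 0;0.3 0.016 0 0 0 0 0;0.3 0.016 0 0 0 0 0;0.2 0.01 0 0 0 0 0;0.2 0.01 0 0 0 0 0;0.2 0.01 0 0 0 0 0;0.2 0.01 0 0 0 0 0;0.2 0.01 0 0 0 0 0;0.1 0.005 0 0 0 0 0;0 0 0 0 0 0 0;0 0 0 0 0 0 0"

```text
t: 3.85
position: [433.4, -157.4, 9.3]
tool_rot: [3.14, 0.083, 0.003]
force: [-0.3, 0.8, -0.6]
width: 0.498
```

```bash
cat > meas.py <<'E'
from h import *
import sys
tag=sys.argv[1]
o=observe();print(o["position"],o["force"].round(1),o["width"])
for nm in("scene","top"):
    c=camera(nm);im=c["pixels"]
    cv2.imwrite(f"pics/{nm}{tag}.png",cv2.resize(im[120:300,120:380] if nm=="scene" else im[185:305,215:395],None,fx=3 if nm=="scene" else 4,fy=3 if nm=="scene" else 4,interpolation=cv2.INTER_CUBIC))
    hsv=cv2.cvtColor(im,cv2.COLOR_BGR2HSV)
    m=cv2.inRange(hsv,(8,120,100),(28,255,255))
    n,l,s,ce=cv2.connectedComponentsWithStats(m)
    for i in range(1,n):
        if s[i,4]>150:
            v,u=np.where(l==i)
            P=np.array([px2w(c,a,b,20) for a,b in zip(u,v)])[:,:2].astype(np.float32)
            r=cv2.minAreaRect(P); print(nm,np.round(r[0],1),np.round(r[1],1),round(r[2],2),cv2.boxPoints(r).round(0).tolist())
E
python3 meas.py 2
```

```text
[ 433.43892114 -157.35652814    9.32295287] [-0.3  0.8 -0.6] 0.4984039428370188
scene [ 498.  -168.7] [107.1 139.5] 2.8 [[441.0, -102.0], [448.0, -241.0], [555.0, -236.0], [548.0, -96.0]]
scene [ 656.5 -184.7] [103.8  72.8] 48.39 [[595.0, -199.0], [649.0, -248.0], [718.0, -170.0], [664.0, -122.0]]
top [ 645.9 -180.7] [98.5 68.6] 48.25 [[587.0, -195.0], [639.0, -240.0], [704.0, -167.0], [653.0, -121.0]]
top [ 490.3 -165.9] [ 92.6 138.2] 2.95 [[441.0, -99.0], [448.0, -237.0], [540.0, -233.0], [533.0, -95.0]]
```

View pics/scene2.png

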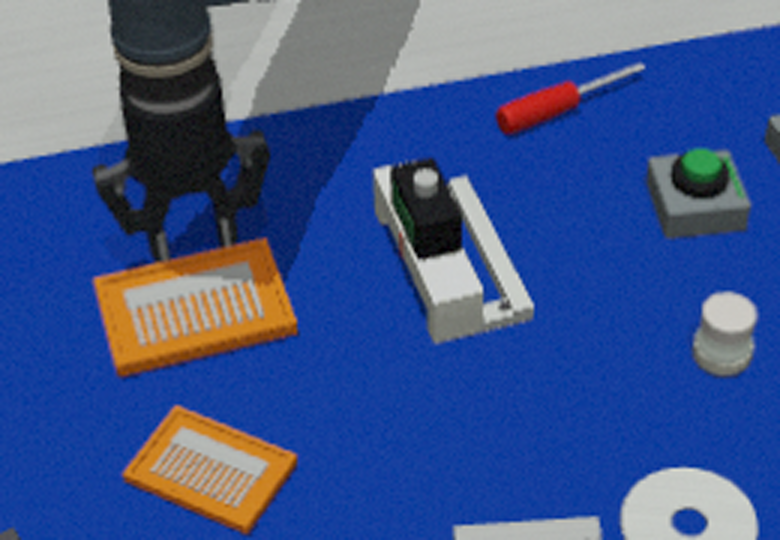

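Emit:
step_arm --commands "0.13 0.007 0 0 0 0 0;0.13 0.007 0 0 0 0 0;0.11 0.006 0 0 0 0 0;0 0 0 0 0 0 0;0 0 0 0 0 0 0;-0.3 -0.016 0 0 0 0 0;-0.3 0 0 0 0 0 0;-0.4 0 0 0 0 0 0;0 -0.5 0.5 0 0 0 0;0 -0.5 0.9 0 0 0 0;0 0 0 0 0 0 0"

```text
t: 4.87
position: [416.2, -190.7, 56.0]
tool_rot: [3.134, 0.08, 0.013]
force: [0.8, -0.9, 1.7]
width: 0.502
```

```bash
python3 meas.py 3
```

```text
[ 416.24113299 -190.72678762   55.97671079] [ 0.8 -0.9  1.7] 0.502291455992007
scene [ 508.9 -168.4] [105.9 139.2] 2.9 [[452.0, -102.0], [460.0, -241.0], [565.0, -235.0], [558.0, -96.0]]
scene [ 656.8 -184.6] [104.1  73.1] 48.15 [[595.0, -199.0], [649.0, -248.0], [719.0, -170.0], [664.0, -121.0]]
top [ 646.  -180.7] [98.6 68.7] 48.11 [[588.0, -195.0], [639.0, -240.0], [704.0, -167.0], [653.0, -121.0]]
top [ 500.5 -165.8] [ 93.2 137.5] 2.98 [[450.0, -100.0], [458.0, -237.0], [551.0, -232.0], [543.0, -95.0]]
```

View pics/top3.png

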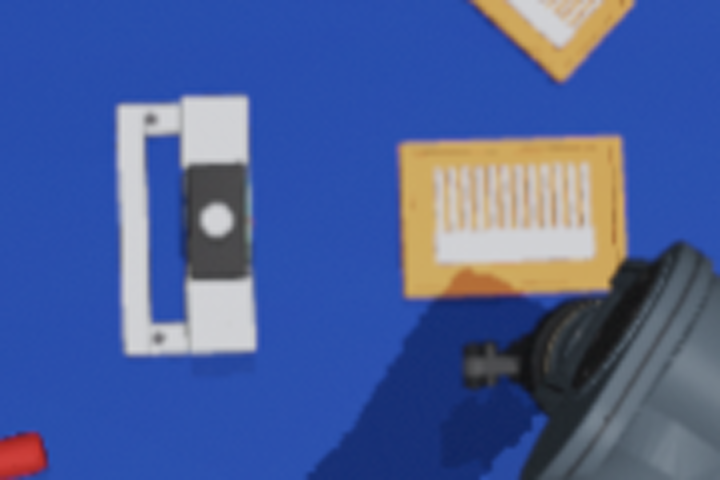

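Emit:
step_arm --commands "0.15 -0.13 0 0 0 1 0;0.15 -0.13 0 0 0 1 0;0.15 -0.13 0 0 0 1 0;0.15 -0.13 0 0 0 1 0;0.15 -0.13 0 0 0 1 0;0.15 -0.13 0 0 0 1 0;0.15 -0.13 0 0 0 1 0;0.15 -0.13 0 0 0 1 0;0.15 -0.13 0 0 0 1 0;0.15 -0.13 0 0 0 1 0;0.15 -0.13 0 0 0 1 0;0.15 -0.13 0 0 0 1 0;0.15 -0.13 0 0 0 1 0;0.15 -0.13 0 0 0 1 0;0.15 -0.13 0 0 0 1 0;0.15 -0.13 0 0 0 1 0;0.15 -0.13 0 0 0 1 0;0.15 -0.13 0 0 0 1 0;0.15 -0.13 0 0 0 1 0;0.15 -0.13 0 0 0 1 0"

```text
t: 6.63
position: [502.9, -264.0, 49.8]
tool_rot: [-2.346, -2.085, -0.0]
force: [-0.3, -0.4, 0.3]
width: 0.498
```

Emit:
step_arm --commands "0 0 0 0 0 1 0;0 0 0 0 0 1 0;0 0 0 0 0 0.55 0;0 0 0 0 0 0 0;0 0 0 0 0 0 0"

```text
t: 7.05
position: [502.9, -264.1, 50.2]
tool_rot: [-2.158, -2.281, -0.0]
force: [0.4, -0.1, 0.8]
width: 0.501
```

Run:
```python
from h import *
o=observe();print(o["position"],o["qpos"].round(2));M=R.from_rotvec(o["tool_rot"]).as_matrix();print(M.round(4),np.degrees(np.arctan2(M[1,0],M[0,0])))
```

```text
[ 502.85131152 -264.14021371   50.18922611] [-0.6   0.2  -0.1   1.28  0.    0.91]
[[-0.0555  0.9985 -0.0015]
 [ 0.9985  0.0555  0.0015]
 [ 0.0015 -0.0014 -1.    ]] 93.18148135600428
```

Emit:
step_arm --commands "0.17 0 -0.7 0 0 0 0;0 0 -0.69 0 0 0 0;0 0 0 0 0 0 0;-0.011 0.2 0 0 0 0 0;-0.011 0.2 0 0 0 0 0;-0.011 0.2 0 0 0 0 0;-0.017 0.3 0 0 0 0 0;-0.017 0.3 0 0 0 0 0;-0.017 0.3 0 0 0 0 0;-0.017 0.3 0 0 0 0 0;-0.017 0.3 0 0 0 0 0;-0.017 0.3 0 0 0 0 0;-0.017 0.3 0 0 0 0 0;-0.011 0.2 0 0 0 0 0;0 0 0 0 0 0 0;0 0 0 0 0 0 0"

```text
t: 8.38
position: [503.2, -176.3, 8.9]
tool_rot: [-2.155, -2.282, -0.002]
force: [0.5, -1.5, 0.7]
width: 0.501
```

```bash
python3 meas.py 4
```

```text
[ 503.18337239 -176.256045      8.89569709] [ 0.5 -1.5  0.7] 0.5010925375073974
scene [504.3 -96.8] [106.3 140. ] 3.27 [[447.0, -30.0], [455.0, -170.0], [561.0, -164.0], [553.0, -24.0]]
scene [ 656.8 -184.5] [104.1  73. ] 47.94 [[595.0, -199.0], [649.0, -248.0], [719.0, -170.0], [665.0, -121.0]]
top [ 645.9 -180.7] [98.5 68.6] 48.25 [[587.0, -195.0], [639.0, -240.0], [704.0, -167.0], [653.0, -121.0]]
top [496.5 -94.6] [ 93.7 137.3] 3.49 [[446.0, -29.0], [454.0, -166.0], [547.0, -160.0], [539.0, -23.0]]
```

View pics/scene4.png

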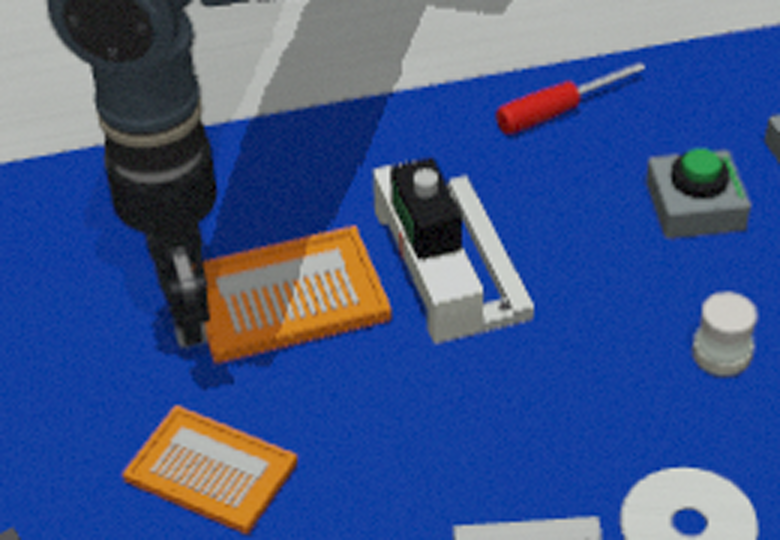

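View pics/top4.png

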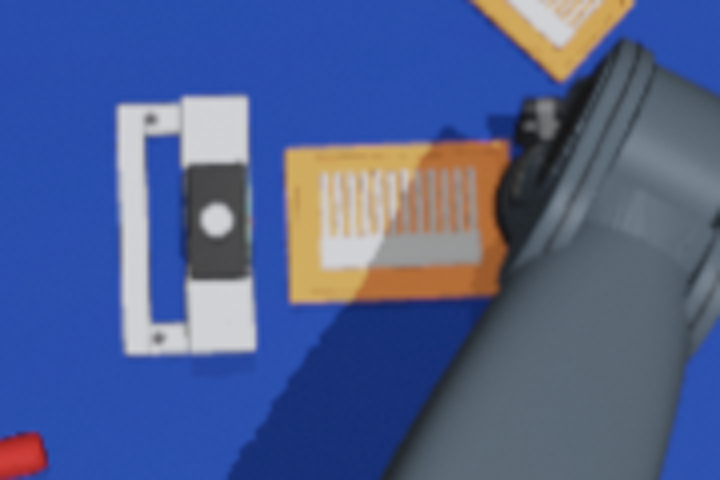

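Emit:
step_arm --commands "-0.017 0.3 0 0 0 0 0;-0.017 0.3 0 0 0 0 0;-0.017 0.3 0 0 0 0 0;-0.017 0.3 0 0 0 0 0;-0.017 0.3 0 0 0 0 0;-0.017 0.3 0 0 0 0 0;-0.017 0.3 0 0 0 0 0;-0.011 0.2 0 0 0 0 0;-0.011 0.2 0 0 0 0 0;-0.006 0.1 0 0 0 0 0;0 0 0 0 0 0 0;0 0 0 0 0 0 0"

```text
t: 9.48
position: [499.5, -99.4, 9.7]
tool_rot: [-2.157, -2.283, -0.002]
force: [0.3, -0.3, -1.2]
width: 0.504
```

```bash
python3 meas.py 5
```

```text
[499.46725486 -99.41833228   9.67380395] [ 0.3 -0.3 -1.2] 0.5038980264184132
scene [459.9 -37.5] [18.8 67.1] 4.23 [[448.0, -5.0], [453.0, -72.0], [472.0, -70.0], [467.0, -3.0]]
scene [519.9 -44. ] [71.1 88.6] 1.87 [[483.0, -1.0], [486.0, -89.0], [557.0, -87.0], [554.0, 1.0]]
scene [ 656.5 -184.7] [103.8  72.8] 48.39 [[595.0, -199.0], [649.0, -248.0], [718.0, -170.0], [664.0, -122.0]]
top [ 646.  -180.7] [98.6 68.7] 48.11 [[588.0, -195.0], [639.0, -240.0], [704.0, -167.0], [653.0, -121.0]]
top [515.6 -41.5] [50.2 77.8] 1.16 [[490.0, -3.0], [491.0, -81.0], [541.0, -80.0], [540.0, -2.0]]
top [488.8  45.7] [90.1 12.5] 1.34 [[444.0, 51.0], [444.0, 38.0], [534.0, 40.0], [534.0, 53.0]]
top [456.5 -32.5] [17.5 52.5] 1.12 [[447.0, -6.0], [448.0, -59.0], [466.0, -59.0], [465.0, -6.0]]
```

View pics/scene5.png

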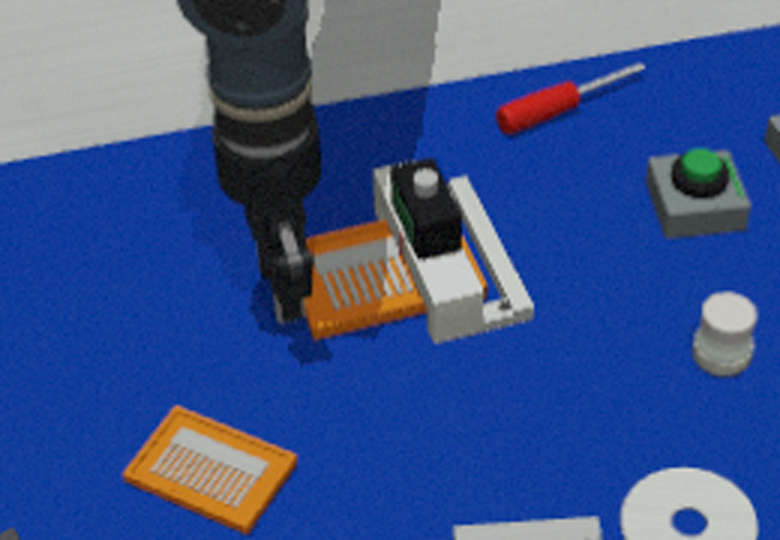

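View pics/top5.png

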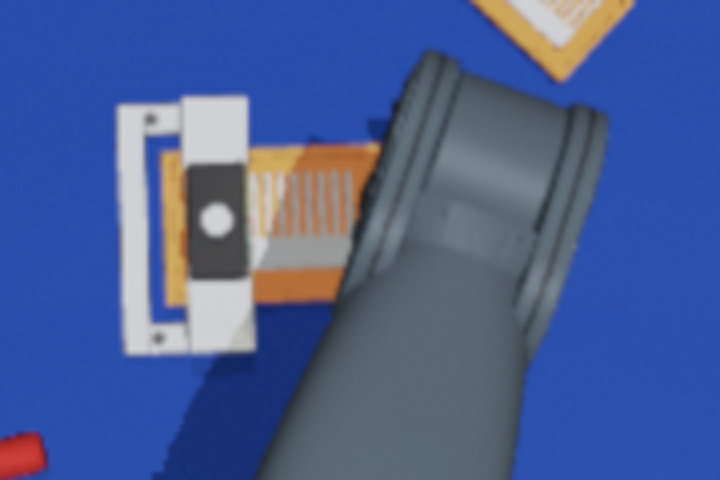

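Emit:
step_arm --commands "-0.005 0.09 0 0 0 0 0;-0.005 0.09 0 0 0 0 0;-0.003 0.05 0 0 0 0 0;-0.003 0.05 0 0 0 0 0;-0.002 0.03 0 0 0 0 0;0 0 0 0 0 0 0;0 0 0 0 0 0 0"

```text
t: 10.17
position: [499.0, -90.8, 9.7]
tool_rot: [2.158, 2.283, 0.0]
force: [0.6, -1.6, -0.2]
width: 0.499
```

Emit:
step_arm --commands "-0.002 0.04 0 0 0 0 0;-0.002 0.04 0 0 0 0 0;0 0 0 0 0 0 0;0 0 0 0 0 0 0"

```text
t: 10.5
position: [498.9, -88.3, 9.7]
tool_rot: [2.158, 2.283, 0.0]
force: [0.3, -2.8, 1.1]
width: 0.503
```

Emit:
step_arm --commands "-0.002 0.04 0 0 0 0 0;0 0 0 0 0 0 0;0 0 0 0 0 0 0"

```text
t: 10.75
position: [498.8, -87.7, 9.7]
tool_rot: [2.158, 2.282, -0.001]
force: [0.3, -4.8, 0.2]
width: 0.502
```

Emit:
step_arm --commands "-0.002 0.04 0 0 0 0 0;0 0 0 0 0 0 0;0 0 0 0 0 0 0"

```text
t: 11.0
position: [498.7, -87.7, 9.8]
tool_rot: [2.157, 2.28, -0.004]
force: [0.8, -7.4, 0.6]
width: 0.5
```

Emit:
step_arm --commands "-0.004 0.08 0 0 0 0 0;-0.004 0.08 0 0 0 0 0;0 0 0 0 0 0 0;0 0 0 0 0 0 0"

```text
t: 11.33
position: [498.7, -87.5, 10.1]
tool_rot: [2.155, 2.273, -0.017]
force: [-0.8, -17.6, -1.2]
width: 0.505
```

```bash
python3 meas.py 6
```

```text
[498.71864621 -87.5450922   10.13554189] [ -0.8 -17.6  -1.2] 0.5048350247816812
scene [498.2  55.1] [102.6  16. ] 1.06 [[447.0, 62.0], [447.0, 46.0], [550.0, 48.0], [549.0, 64.0]]
scene [523.1 -38.5] [63.2 77.5] 2.19 [[490.0, -1.0], [493.0, -78.0], [556.0, -76.0], [553.0, 1.0]]
scene [ 656.7 -184.6] [104.   73.1] 47.93 [[595.0, -199.0], [649.0, -248.0], [719.0, -170.0], [664.0, -122.0]]
top [ 646.  -180.7] [98.6 68.7] 48.11 [[588.0, -195.0], [639.0, -240.0], [704.0, -167.0], [653.0, -121.0]]
top [518.7 -31.1] [46.1 54. ] 9.32 [[492.0, -8.0], [500.0, -61.0], [546.0, -54.0], [537.0, -1.0]]
top [488.7  51.9] [90.2 20.1] 1.37 [[443.0, 61.0], [444.0, 41.0], [534.0, 43.0], [533.0, 63.0]]
```

View pics/top6.png

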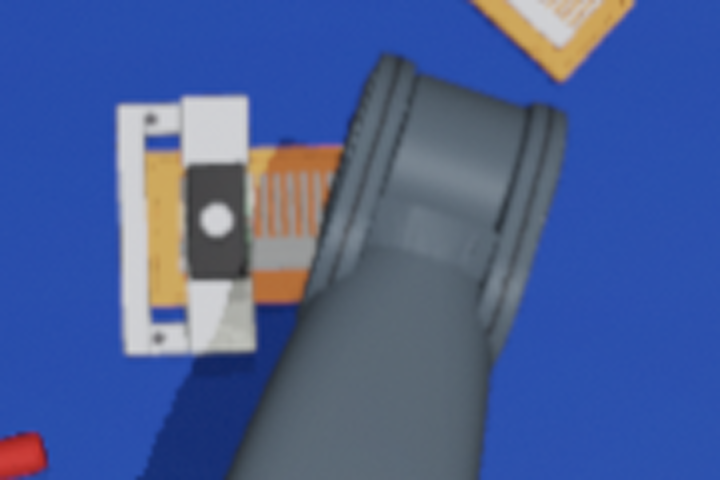

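View pics/scene6.png

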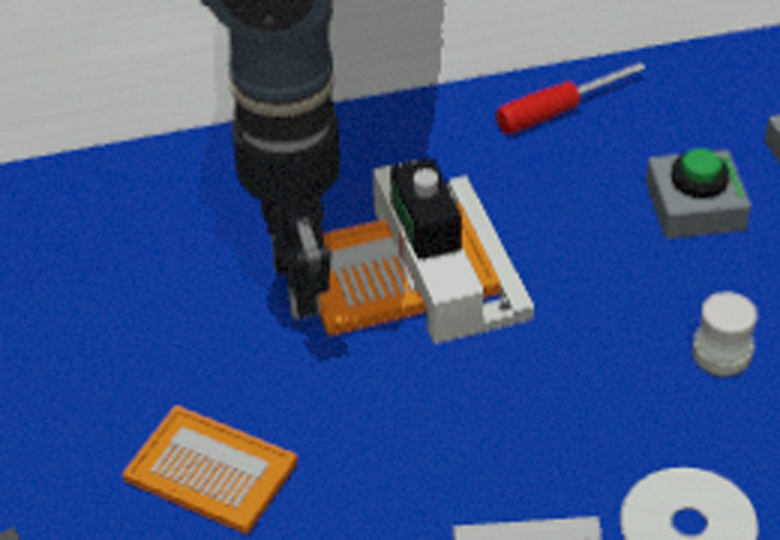

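Emit:
step_arm --commands "0.016 -0.3 0 0 0 0 0;0.016 -0.3 0 0 0 0 0;0.02 -0.4 0 0 0 0 0;0 0 1 0 0 0 -1;0 0 1 0 0 0 -1;0 0 1 0 0 0 -1;0 0 1 0 0 0 -1;0 0 1 0 0 0 -1;0 0 0 0 0 0 -1"

```text
t: 12.18
position: [503.7, -112.2, 166.9]
tool_rot: [2.151, 2.276, 0.01]
force: [1.7, -1.0, 0.5]
width: 0.005
```

```bash
python3 meas.py 7
python3 - <<'E'
from h import *
for nm in("top","scene"):
    c=camera(nm);hsv=cv2.cvtColor(c["pixels"],cv2.COLOR_BGR2HSV)
    m=cv2.inRange(hsv,(50,120,60),(80,255,255))
    n,l,s,ce=cv2.connectedComponentsWithStats(m)
    for i in range(1,n):
        if s[i,4]>60:
            print(nm,s[i],px2w(c,*ce[i],z=55).round(1))
            v,u=np.where(l==i);P=np.array([px2w(c,a,b,55) for a,b in zip(u,v)]);print(P.min(0),P.max(0))
E
```

```text
[ 503.66682249 -112.18307459  166.92437212] [ 1.7 -1.   0.5] 0.005237462199293889
scene [498.4  55.1] [102.9  16. ] 1.06 [[447.0, 62.0], [447.0, 46.0], [550.0, 48.0], [550.0, 64.0]]
scene [502.2 -40.3] [105.5  77.7] 3.29 [[447.0, -5.0], [452.0, -82.0], [557.0, -76.0], [553.0, 2.0]]
scene [ 656.6 -184.7] [103.7  73. ] 48.03 [[595.0, -199.0], [649.0, -248.0], [718.0, -171.0], [664.0, -122.0]]
top [ 645.9 -180.8] [98.6 68.4] 48.28 [[588.0, -195.0], [639.0, -240.0], [704.0, -167.0], [653.0, -121.0]]
top [494.  -39.4] [93.5 70.7] 2.94 [[446.0, -7.0], [449.0, -77.0], [543.0, -72.0], [539.0, -2.0]]
top [488.7  51.9] [90.2 20.1] 1.37 [[443.0, 61.0], [444.0, 41.0], [534.0, 43.0], [533.0, 63.0]]
top [168 236  13  13 131] [481.7 252.3  55. ]
[467.72858863 236.91684653  55.        ] [497.34572083 267.0968344   55.        ]
scene [347 170  20  15 131] [493.2 249.7  55. ]
[473.05453626 231.58863337  55.        ] [529.32215755 269.87020355  55.        ]
```

View pics/top7.png

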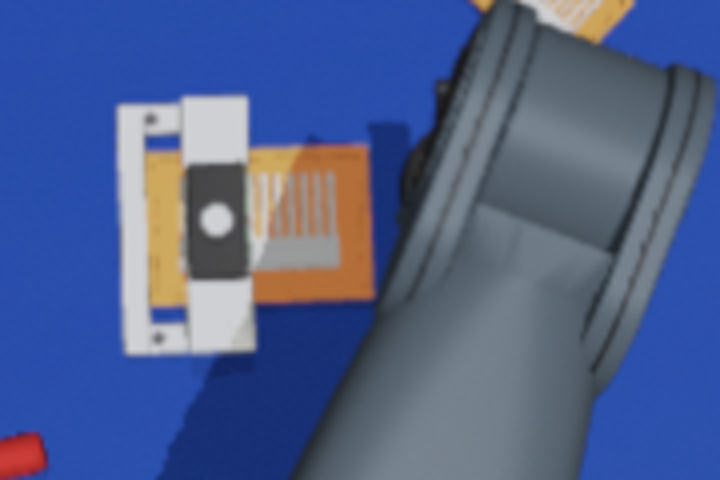

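View pics/scene7.png

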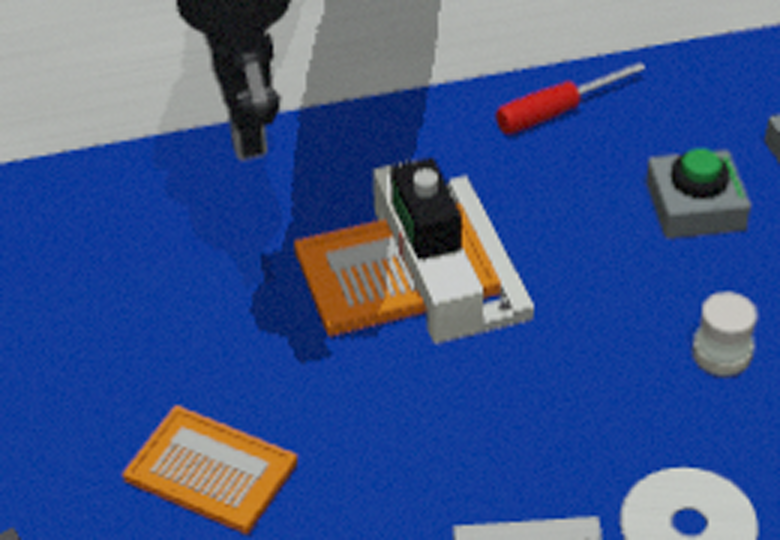

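Emit:
step_arm --commands "-0.05 0.5 0 0 0 0 -1;-0.05 0.95 0 0 0 0 -1;-0.05 0.95 0 0 0 0 -1;-0.05 0.95 0 0 0 0 -1;-0.05 0.95 0 0 0 0 -1;-0.05 0.95 0 0 0 0 -1;-0.05 0.95 0 0 0 0 -1;-0.05 0.95 0 0 0 0 -1;-0.05 0.95 0 0 0 0 -1;-0.05 0.95 0 0 0 0 -1;-0.05 0.95 0 0 0 0 -1;-0.05 0.95 0 0 0 0 -1;-0.05 0.95 0 0 0 0 -1;0 0.25 0 0 0 0 -1;0 0 -0.9 0 0 0 -1;0 0 -0.9 0 0 0 -1;0 0 -0.9 0 0 0 -1;0 0 0 0 0 0 -1;0 0 0 0 0 0 -1"

```text
t: 13.97
position: [477.5, 251.8, 75.2]
tool_rot: [-2.156, -2.28, 0.011]
force: [0.7, 0.1, -0.0]
width: 0.0
```

Run:
```python
from h import *
print(observe()["position"])
c=camera("scene");cv2.imwrite("pics/s8.png",cv2.resize(c["pixels"][90:240,240:440],None,fx=4,fy=4,interpolation=cv2.INTER_CUBIC))
p=(w2px(c,observe()["position"])-[240,90])*4;print(p)
print((w2px(c,[484,252.3,55])-[240,90])*4)
```

```text
[477.50233393 251.84714749  75.19764106]
[458.88589211 297.20873447]
[457.15498922 330.33006081]
```

View pics/s8.png

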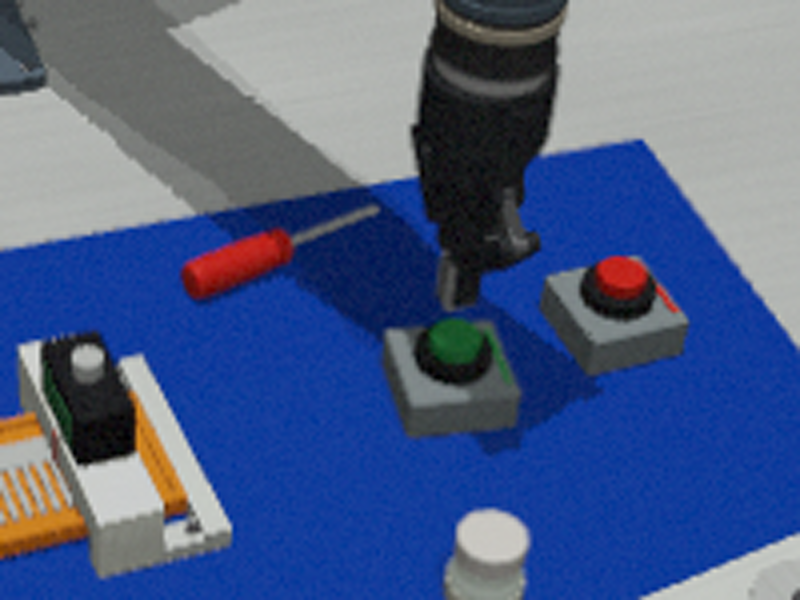

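Emit:
step_arm --commands "0.25 0 0 0 0 0 -1;0 0 -0.3 0 0 0 -1;0 0 -0.2 0 0 0 -1;0 0 -0.15 0 0 0 -1;0 0 0 0 0 0 -1;0 0 -0.08 0 0 0 -1;0 0 -0.05 0 0 0 -1;0 0 0 0 0 0 -1"

```text
t: 14.68
position: [488.0, 253.4, 55.2]
tool_rot: [2.158, 2.283, 0.0]
force: [0.2, 0.7, -0.2]
width: 0.004
```

Emit:
step_arm --commands "0 0 -0.07 0 0 0 -1;0 0 0 0 0 0 -1;0 0 0 0 0 0 -1"

```text
t: 14.93
position: [488.2, 253.5, 53.6]
tool_rot: [2.158, 2.283, 0.001]
force: [-0.4, 0.0, 3.0]
width: 0.003
```

Emit:
step_arm --commands "0 0 -0.07 0 0 0 -1;0 0 -0.07 0 0 0 -1;0 0 0 0 0 0 -1;0 0 0 0 0 0 -1"

```text
t: 15.27
position: [488.3, 253.5, 49.4]
tool_rot: [2.158, 2.283, 0.001]
force: [0.0, -0.4, 5.3]
width: 0.002
```

Emit:
step_arm --commands "0 0 -0.06 0 0 0 -1;0 0 -0.06 0 0 0 -1;0 0 0 0 0 0 -1;0 0 0 0 0 0 -1"

```text
t: 15.6
position: [488.4, 253.5, 48.8]
tool_rot: [2.157, 2.282, 0.003]
force: [-5.5, -1.8, 16.7]
width: 0.001
```

Emit:
step_arm --commands "0 0 0 0 0 0 -1;0 0 0.3 0 0 0 -1;0 0 0.6 0 0 0 -1;0 0 1 0 0 0 -1;0 0 1 0 0 0 -1;0 0 1 0 0 0 -1;0 0 0 0 0 0 -1;0 0 0 0 0 0 -1"

```text
t: 16.27
position: [489.6, 253.9, 164.4]
tool_rot: [2.157, 2.281, 0.007]
force: [-0.2, -1.0, -0.8]
width: 0.0
```

```bash
python3 meas.py 9
python3 - <<'E'
from h import *
c=camera("scene");cv2.imwrite("pics/s10.png",c["pixels"])
c=camera("top");cv2.imwrite("pics/t10.png",c["pixels"])
E
```

```text
[489.55762928 253.86917776 164.41823177] [-0.2 -1.  -0.8] 0.000408837362122991
scene [498.4  55.1] [102.9  16. ] 1.06 [[447.0, 62.0], [447.0, 46.0], [550.0, 48.0], [550.0, 64.0]]
scene [501.8 -40.4] [106.3  77.7] 3.29 [[446.0, -5.0], [451.0, -82.0], [557.0, -76.0], [553.0, 2.0]]
scene [ 656.7 -184.7] [103.9  73. ] 47.99 [[595.0, -199.0], [649.0, -248.0], [719.0, -170.0], [664.0, -122.0]]
top [ 646.  -180.7] [98.6 68.7] 48.11 [[588.0, -195.0], [639.0, -240.0], [704.0, -167.0], [653.0, -121.0]]
top [494.4 -38.7] [92.  69.2] 2.94 [[447.0, -6.0], [450.0, -76.0], [542.0, -71.0], [539.0, -2.0]]
top [488.7  51.9] [90.2 20.1] 1.37 [[443.0, 61.0], [444.0, 41.0], [534.0, 43.0], [533.0, 63.0]]
```

View pics/s10.png

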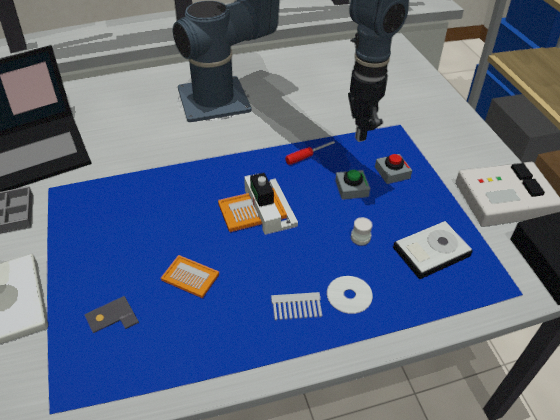

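View pics/top9.png

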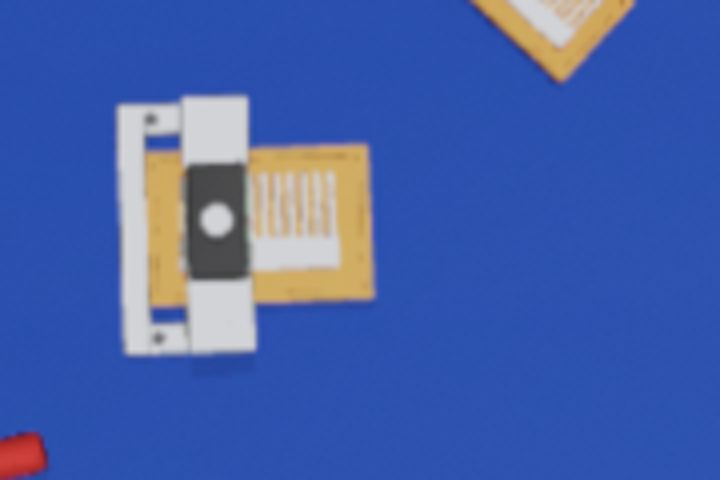

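Carrier home, with no visible gap at the bar (top view, x≈147) and about equal side gaps. The button is released and the bystanders haven't moved.

```bash
python3 -c "
from cell import *
print(close_job())"
```

```text
the job is handed in; nothing more can be done
None
```

The carrier is home against the stop bar, and the green button has been pressed right down and released. I handed the job in with the robot clear of everything, at about 16.5 s on the clock.

- **Aligning:** I pushed the large carrier's side with two half-open fingers, which squared it to the lane and brought it to within about 1 mm of the lane's middle line.
- **Pushing home:** I then pushed it by the tail, under the bridge, until it met the stop bar. The reaction force rose to 17.6 N with no further movement.
- **Green button:** Contact was at about z 54.5 mm and it bottomed at 48.8 mm with 16.7 N, which matches its 6 mm of travel. The fingertip was about 3–4 mm off the button's centre. I didn't touch the red button.

**Last checks:**
- The top picture shows no visible gap at the stop bar, and the gaps to the two legs are about equal.
- The carrier measured 2.9–3.3° against the gauge's 3.1–3.2°, so it is square within what I could measure.
- The look-alike carrier's measured pose did not change, and the other bystanders looked unmoved in the final scene picture.
- The two cameras disagreed by 2–4 mm in absolute position, so I relied on carrier-to-gauge offsets within each camera and on finger contact.

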